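# Measure the extending tray with a spring-return rule and lock the reading

### The job

Measure the depth of the bamboo tray with the blue spring-return rule: hook the end of its yellow blade over the outside of the tray's tall back wall, draw the case back against the spring and set it down flat on the dark board so that the spring holds its nose snug against the outside of the low front lip. Let go of the case, then press its red lock button down until you feel it stop firmly (10 to 15 N, never over 20 N), and leave the rule there. Be gentle: do not shift the tray's sliding back, do not pull or press the rule hard (under about 15 N), and leave everything else where it is.

Things in the scene. Friction and masses are not known exactly. Their poses are not given: they have to be found in the camera images.
- rule_centre (a point): Centre, half-way up, of the case of the blue spring-return rule: a loose box 100 mm long (its x), 30 mm wide (y) and 48 mm high (z), about 0.5 kg, standing on its 100 x 30 mm base. Only the middle 74 mm of the length (from 41 mm behind to 33 mm ahead of this point) is 48 mm high, the ends are 38 mm. The x axis points to the nose, where the rigid yellow blade comes out. Grasp it across its 30 mm width; nothing else of it sticks out sideways.
- rule_nose (a point): Bottom edge of the case's flat nose (front) face, mid-width: 50 mm ahead (+x) of the case's centre and 24 mm below it.
- hook (a point): Point on the inner face (towards the case) of the steel hook at the blade's free end, at the hook's lower end. The blade is a stiff bar 14 mm wide and 3 mm thick whose underside runs 32 mm above the case's base; the hook is 4 mm thick, 16 mm wide and hangs down 22 mm from the blade's underside, to 10 mm above the level of the case's base. With the blade fully in, the inner face is 50 mm ahead of the nose.
- blade: The yellow blade with its steel hook; its origin lies at the origin of the rule when the blade is fully in and moves out along the rule's x with it, up to 85 mm to its hard stop. The spring pulls it in with about 3 N when fully in, rising by 0.04 N per mm drawn out.
- lock_top (a point): Centre of the top of the red lock button, 22 x 18 mm, standing 10 mm proud of the case's top in the middle of the case: 34 mm above the case's centre when up. It moves straight down into the case.
- lock: The red lock button as a part; origin on the case's top under the button when up. It moves down under about 6 N and stays where it is left; it is home when its brake shoe bears on the blade inside the case and it stops firmly. The shoe is worn, so that this happens after 2.5 to 6.5 mm, differently every time: it cannot be seen, only felt. The press at the stop must reach 9 N (10 to 15 N is right); more than 20 N on the button is too much.
- tray_front (a point): Middle of the top outer edge of the low front lip of the bamboo tray. Axes: x points from the front lip to the back wall, z up. The lip is 170 mm long (y), 8 mm high above the dark board and 8 mm thick; its outer face looks to -x. Behind it the tray is low and empty: floor 3 to 6 mm, side walls 8 to 10 mm high, 70 mm or more to each side of the middle.
- tray_wall (a point): Middle of the top outer edge of the tray's tall back wall: 154 mm long (y), 30 mm high above the dark board, 8 mm thick; its outer face looks to +x and has 45 mm or more of free board behind it. The wall slides with the tray's back half and moves if pulled with more than about 18 N. The hook rubs lightly on it (friction about 0.2) when it slides down under the spring.
- tray_back (a joint): How far the tray's back half is drawn out, m, different every time: the tray measures 95 mm + this from the outer face of the lip to the outer face of the back wall.
- board_top (a point): Point on the top of the dark wooden board (270 x 220 mm, fixed, along the tray's axes) in front of the tray: the case stands about here, 55 mm in front of the lip. The board stands 8 to 20 mm above the marble, differently every time, and reaches 110 mm in front of the lip.
- bowl: White porcelain bowl, 130 mm across, 55 mm high; origin under its centre. Leave alone.
- brush: Yellow plastic brush, 200 mm long along x, 55 mm wide, 30 mm high; origin under its middle. Leave alone.
- tin: Lidded tin, 89 mm across, 72 mm high; origin under its centre. Leave alone.
- shampoo: Amber bottle, 64 mm across, 170 mm high; origin under its centre. Leave alone.
- powder_jar: White jar with green cap, 72 mm across, 80 mm high; origin under its centre. Leave alone.
- rule: The whole rule (case with blade and button); origin in the middle of the case's base, axes as for its centre.
- station: The dark board with the bamboo tray; fixed.

How it is judged:
By the outcome, as a careful person would: the job done as asked, in the order asked, and still so for the second after the job is handed in, with the robot touching nothing.
It also fails if it takes over 61 s, if anything falls off the work surface, if the arm or the gripper's body presses on something with over 40 N, if the wrist force passes 120 N, or if a joint passes its speed limit or range.

### The arm

A 7-joint arm with a two-finger parallel gripper is mounted at the origin on the work surface. World frame = base frame: x ahead of the robot, y to its left, z up, the work surface at z = 0. Lengths are in m, angles in rad, forces in N, time in s.
With the tool pointing down it reaches from about 0.4 to 0.85 m from the base axis. Payload 10.4 kg.
Tool frame: the origin (TCP) lies at the very end of the fingers, on their centre line; the grasp point (between the pads) lies 19 mm behind it; z points along the fingers, y is the direction in which the jaws open and shut (so a half turn about z gives the same grasp; the last joint's range is limited). The gripper opens to 85 mm and grips with 20 to 120 N. Pads are 22 mm wide; open, the fingers measure 114 mm over their backs; the gripper's body (76 mm by 85 mm) begins 54 mm behind the grasp point. The pads swing forward as they close: fully open they stand 13 mm farther back than shut.
Start: joints at [1.116, 0.332, -0.065, 1.46, 0.022, 1.35, -0.088], TCP at [0.262, -0.568, 0.231] pointing down, gripper open.
Joint ranges: [-2.6, 2.6], [-0.5, 2.12], [-1.47, 1.34], [0.16, 2.42], [-1.27, 4.41], [0.06, 2.06], [-2.6, 2.6]. Speed limits (rad/s): [2.22, 2.22, 2.79, 2.79, 3.14, 3.14, 3.14].

### API

Orientations are given as a unit quaternion [x, y, z, w].
In Python, from workcell import get_obs, camera, camera_info, hand_in gives the robot as it stands.
- The arm moves only by the tool move_arm, never from a script. Its argument "moves" is a list of rows, each a list of 3 entries, a list of its own where there are three numbers: the shift along the tool's x, y, z in units of 25 mm (1.0 is 25 mm), then the turn, a rotation vector about the tool's x, y, z in degrees, then the opening, from 0 (shut) to 1 (fully open). A call has 1 to 5 rows; each row shifts and turns the commanded pose from where the row before left it, along the tool's axes as they then stand; what a row does not reach is not made up. A row lasts 1/8 s, in which the tool goes at most 62.5 mm and 10.7 degrees, less where a joint would pass 70% of its speed; a pose out of reach is approached as far as the arm can. A call is refused whole if a number of a shift passes 1 or a number of a turn 10.7, either way. A call with a gripper value outside its range is refused whole. The fingers move at their own pace and stop on an object; "squeeze" is the grip in N (left out, the last holds). Time passes only in rows, so rows that do not move let the fingers close. It gives the time, the measured TCP pose, the force and the opening at its end, in the units of the state.
- get_obs(): the state, without advancing time (a new reading comes with each control period).
- camera(name): name is "side" or "top"; returns the picture (480x640x3 uint8, red, green, blue); there is no depth.
- camera_info(name): a dict with "fx", "fy", "cx", "cy" (pixels), "D" ([k1, k2, p1, p2, k3] as OpenCV has them; the pictures are not rectified), "origin" and "rotation" of the camera in the world. Camera axes: x right, y down, z forward; pixel columns grow to the right and rows downward; lengths in m; the calibration is good to about 2 mm. A picture is of the moment at which its call begins. camera_info takes no time and is no camera call.
- hand_in(): hands the job in, once; it reports no verdict.
The state is a dict: "clock": time; "joint_pos": joint angles; "joint_velocities": joint speeds; "tau": joint torques, N m; "position": TCP position; "ee_rot": TCP orientation; "ft_force": force on the tool from outside, world axes, zero at the start; "torque": the same for the moment, N m; "grip_width": opening from 0.0 (shut) to 1.0 (fully open).
Only numpy, scipy, OpenCV 4.12 (cv2) and the standard library are available. Lean on these libraries where they do the work, as an engineer would, in place of code of your own. Each camera call takes 0.05 s, during which the arm holds its last target. There are 200 camera calls.

## Working session

There is one attempt and no reset: what is moved stays moved. The work goes in short steps, Python scripts to look and compute and a tool call to move; the robot and the scene stay as the last step left them, time stands still between calls to the robot, and variables do not carry over. Pictures are saved under pics/ and viewed, about 8 in all and at most 12, crops included, and the job is handed in when it is done.

Besides the shell and the picture viewer there is one more tool, called after "Request:" as name(argument=value, ...), one argument or row to a line, values as JSON. move_arm: Moves the arm, as the interface text tells. Its arguments: {"type":"object","properties":{"moves":{"type":"array","items":{"type":"array"}},"squeeze":{"type":"number"}},"required":["moves"]}

```bash
mkdir -p pics
python3 - <<'E'
from workcell import *
import cv2
o=get_obs();print({k:o[k] for k in('clock','position','ee_rot','ft_force','grip_width')})
for n in('side','top'):
    i=camera_info(n);print(n,i);cv2.imwrite(f'pics/{n}0.png',cv2.cvtColor(camera(n),cv2.COLOR_RGB2BGR))
E
```

```text
{'clock': 0.0, 'position': array([ 0.26142323, -0.56727022,  0.23049411]), 'ee_rot': array([ 9.76777252e-01,  2.14256064e-01, -1.77554343e-04, -7.12895319e-04]), 'ft_force': array([-1.10991939,  0.45720697,  0.38158599]), 'grip_width': 1.0021104282257205}
side {'fx': 585.6195902825592, 'fy': 585.6195902825592, 'cx': 327.46447124886146, 'cy': 230.9185330657039, 'D': array([-0.1024763,  0.       ,  0.       ,  0.       ,  0.       ]), 'origin': array([-0.00303391,  0.99161148,  1.1669482 ]), 'rotation': array([-0.27122833,  0.87828689, -0.37864912,  0.10803788])}
top {'fx': 510.9507731772215, 'fy': 510.9507731772215, 'cx': 321.6416573909481, 'cy': 244.34366304099882, 'D': array([-0.01679933,  0.        ,  0.        ,  0.        ,  0.        ]), 'origin': array([ 0.39033437, -0.00445561,  1.28439542]), 'rotation': array([ 0.71466583, -0.69213494,  0.07015655, -0.07266386])}
```

View pics/top0.png

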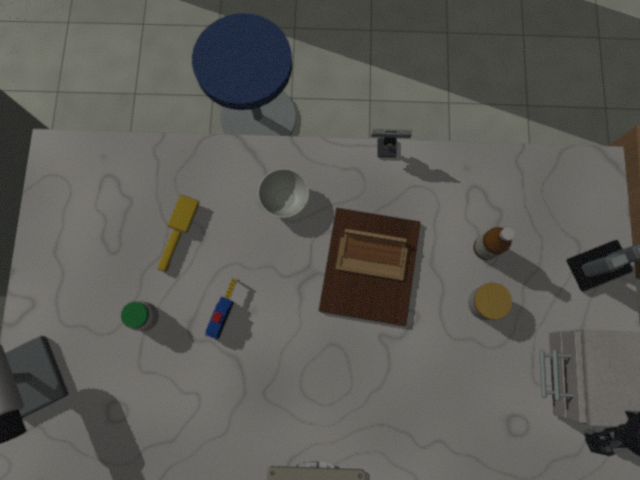

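View pics/side0.png

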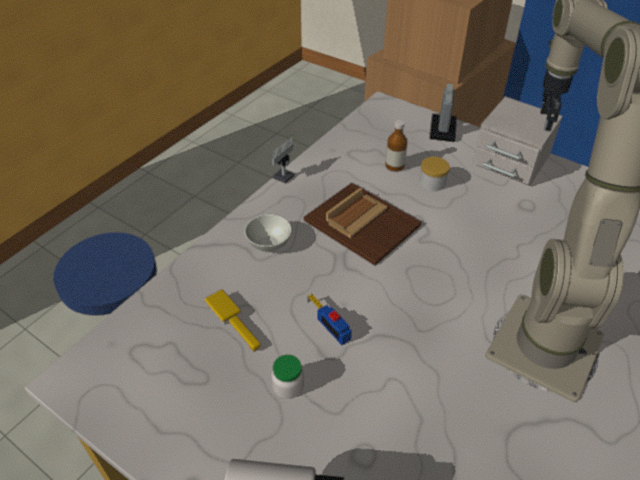

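The top view shows the rule at about (218,317) with its blade pointing up to (234,282), and the tray at (372,254) on the dark board. The lip is on the robot side (y≈275) and the tall wall on the far side (y≈235). The side view agrees: rule at (332,320), tray at (357,212). I'll enlarge both.

```bash
cat > h.py <<'E'
import numpy as np, cv2
from scipy.spatial.transform import Rotation as R
from workcell import *
def ray(n,p):
    i=camera_info(n);K=np.array([[i['fx'],0,i['cx']],[0,i['fy'],i['cy']],[0,0,1]])
    u=cv2.undistortPoints(np.array([[p]],float),K,i['D'])[0,0]
    return np.array(i['origin']),R.from_quat(i['rotation']).apply([u[0],u[1],1])
def plane(n,p,z):
    o,d=ray(n,p);return o+d*(z-o[2])/d[2]
def tri(pt,ps):
    A=[];b=[]
    for n,p in(('top',pt),('side',ps)):
        o,d=ray(n,p);d=d/np.linalg.norm(d);M=np.eye(3)-np.outer(d,d);A.append(M);b.append(M@o)
    A=np.vstack(A);b=np.hstack(b);x,*_=np.linalg.lstsq(A,b,rcond=None);return x,np.linalg.norm(A@x-b)
def proj(n,P):
    i=camera_info(n);K=np.array([[i['fx'],0,i['cx']],[0,i['fy'],i['cy']],[0,0,1]])
    r=R.from_quat(i['rotation']).inv();rv=r.as_rotvec();t=-r.apply(i['origin'])
    return cv2.projectPoints(np.atleast_2d(P).astype(float),rv,t,K,i['D'])[0][:,0]
E
python3 - <<'E'
from h import *
t=cv2.imread('pics/top0.png');s=cv2.imread('pics/side0.png')
def c(a,x,y,w,h,W,H):return cv2.resize(a[y:y+h,x:x+w],(W,H),interpolation=cv2.INTER_CUBIC)
# station crops 5x / 3x? 
a=c(t,315,205,110,125,396,450);b=c(s,300,180,125,85,400,272)
im=np.zeros((590,800,3),np.uint8);im[:450,:396]=a;im[:272,400:]=b
im[275:275+300,400:400+300]=c(s,295,285,60,60,300,300)
im[452:452+138,:138]=0
cv2.imwrite('pics/z0.png',cv2.convertScaleAbs(im,alpha=1.7))
cv2.imwrite('pics/z1.png',cv2.convertScaleAbs(c(t,195,270,60,75,480,600),alpha=1.7))
for n,im in(('top',t),('side',s)):
    h=cv2.cvtColor(im,cv2.COLOR_BGR2HSV)
    for k,lo,hi in(('blue',(105,120,60),(130,255,255)),('red',(170,120,60),(180,255,255)),('yel',(18,140,80),(32,255,255)),('board',(0,80,15),(20,255,110))):
        m=cv2.inRange(h,lo,hi);N,_,st,ce=cv2.connectedComponentsWithStats(m)
        print(n,k,[(st[j].tolist(),ce[j].round(1).tolist()) for j in range(1,N) if st[j][4]>15][:9])
E
```

```text
top blue [([193, 14, 98, 89, 5398], [241.2, 58.3]), ([215, 298, 16, 19, 171], [222.7, 305.8]), ([206, 321, 15, 18, 173], [212.8, 329.0])]
top red [([213, 313, 9, 9, 27], [217.0, 316.7])]
top yel [([158, 196, 40, 75, 925], [177.9, 224.9]), ([226, 280, 10, 18, 77], [230.4, 288.4]), ([475, 284, 36, 35, 963], [492.4, 300.7])]
top board [([610, 126, 30, 119, 1438], [632.5, 176.0]), ([320, 209, 100, 117, 8920], [369.9, 266.6]), ([483, 227, 28, 28, 467], [494.7, 241.3]), ([635, 261, 5, 17, 57], [637.5, 268.6]), ([482, 283, 25, 8, 40], [492.8, 285.4]), ([489, 286, 5, 11, 19], [491.0, 290.4]), ([498, 289, 6, 11, 20], [500.0, 293.6]), ([503, 295, 9, 10, 32], [507.2, 298.4]), ([214, 314, 7, 7, 32], [216.5, 317.0])]
side blue [([505, 0, 50, 108, 2865], [533.8, 49.5]), ([605, 0, 35, 23, 529], [625.8, 8.2]), ([551, 46, 52, 120, 3550], [579.5, 111.3]), ([509, 68, 7, 10, 25], [511.6, 72.7]), ([54, 233, 100, 81, 4706], [102.2, 271.4]), ([318, 306, 33, 39, 523], [335.2, 324.7])]
side red [([329, 311, 11, 10, 29], [334.3, 315.3])]
side yel [([0, 0, 301, 244, 41239], [115.6, 83.0]), ([422, 157, 27, 20, 422], [434.9, 166.5]), ([205, 290, 55, 61, 985], [230.8, 315.7]), ([308, 295, 14, 13, 73], [314.8, 300.8]), ([81, 441, 30, 39, 197], [96.6, 461.9])]
side board [([0, 0, 303, 264, 36041], [115.6, 91.9]), ([452, 0, 63, 127, 5296], [483.2, 61.7]), ([363, 68, 4, 9, 28], [364.6, 71.3]), ([388, 129, 19, 23, 246], [397.9, 141.7]), ([386, 164, 18, 7, 68], [394.2, 167.7]), ([304, 183, 117, 82, 4203], [363.7, 223.7]), ([102, 462, 22, 18, 114], [112.1, 471.9])]
```

View pics/z0.png

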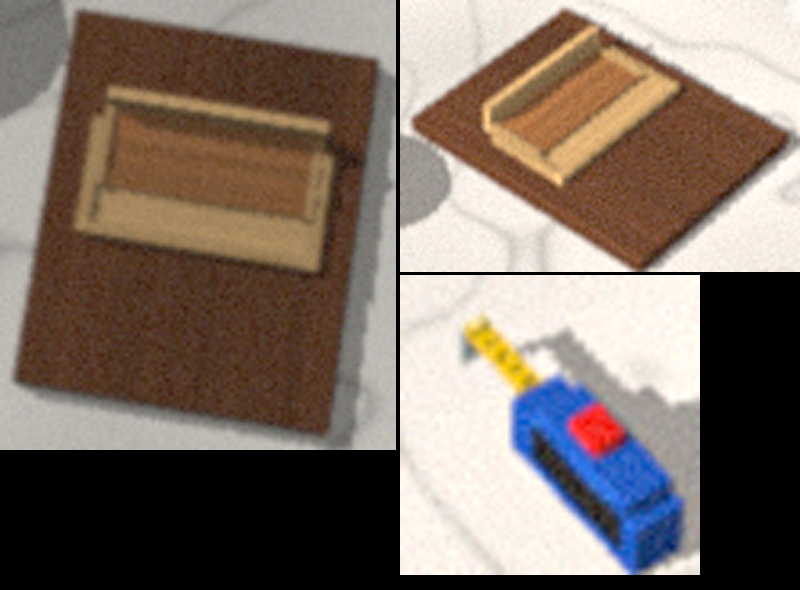

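View pics/z1.png

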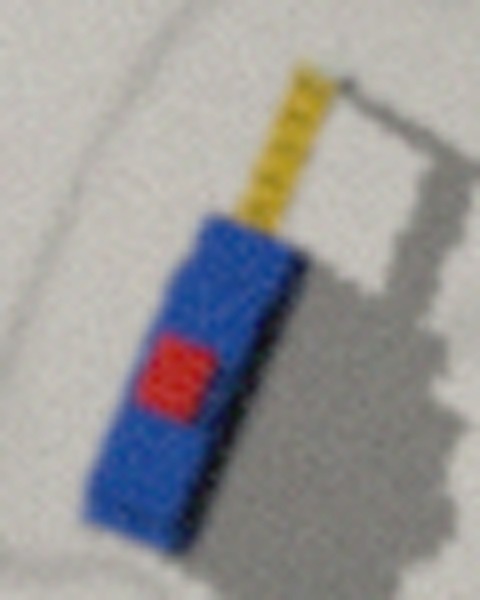

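Run:
```python
from h import *
T=lambda X,Y:(315+(X+.5)/3.6-.5,205+(Y+.5)/3.6-.5)
S=lambda X,Y:(300+(X-399.5)/3.2-.5,180+(Y+.5)/3.2-.5)
T1=lambda X,Y:(195+(X+.5)/8-.5,270+(Y+.5)/8-.5)
S1=lambda X,Y:(295+(X-399.5)/5-.5,285+(Y-274.5)/5-.5)
P={'lipL':(T(75,230),S(560,180)),'lipR':(T(320,271),S(680,88)),'wallL':(T(110,88),S(485,103)),'wallR':(T(331,122),S(598,27)),
'bFL':(T(78,12),S(414,122)),'bNL':(T(15,380),S(640,262)),'bNR':(T(328,432),S(792,135)),'bFR':(T(377,60),S(565,10)),
'but':(T1(177,376),S1(598,424)),'tip':(T1(315,72),S1(480,324)),'root':(T1(257,222),S1(530,385))}
Q={}
for k,(a,b) in P.items():
    Q[k],e=tri(a,b);print(k,(Q[k]*1000).round(1),'res mm',round(e*1000,1))
f=(Q['lipL']+Q['lipR'])/2;w=(Q['wallL']+Q['wallR'])/2
for a,b in(('lipR','lipL'),('wallR','wallL'),('bNR','bNL'),('bNL','bFL'),('bNR','bFR'),('root','tip'),('but','tip')):
    d=Q[b]-Q[a];print(a,b,round(np.degrees(np.arctan2(d[1],d[0])),1),round(np.linalg.norm(d)*1000,1))
print(f,w,w-f)
# rule fine: top-view blue+red mask lower
t=cv2.imread('pics/top0.png')[285:345,195:250];h=cv2.cvtColor(t,cv2.COLOR_BGR2HSV)
m=cv2.inRange(h,(100,100,30),(130,255,255))|cv2.inRange(h,(170,100,50),(180,255,255))|cv2.inRange(h,(0,150,50),(5,255,255))
c=max(cv2.findContours(m,0,2)[0],key=cv2.contourArea);r=cv2.minAreaRect(c);bx=cv2.boxPoints(r)+[195,285];print(r)
for p in bx: print(p, plane('top',p,.045)[:2])
```

```text
lipL [588.7 -32.1  24. ] res mm 0.6
lipR [ 565.3 -202.6   20.7] res mm 0.4
wallL [683.6 -53.2  50.8] res mm 0.3
wallR [ 662.7 -207.3   45.7] res mm 4.6
bFL [747.2 -30.9  11.7] res mm 1.5
bNL [484.4   6.   15.6] res mm 0.1
bNR [ 453.6 -209.7   15.4] res mm 3.3
bFR [ 718.1 -244.1   15.3] res mm 0.9
but [457.6 248.1  58.5] res mm 0.7
tip [551.2 215.9  38.6] res mm 2.9
root [507.  231.9  36.5] res mm 0.4
lipR lipL 82.2 172.2
wallR wallL 82.3 155.6
bNR bNL 81.9 217.9
bNL bFL -8.0 265.5
bNR bFR -7.4 266.8
root tip -19.9 47.0
but tip -19.0 100.9
[ 0.57703873 -0.11731935  0.02235297] [ 0.67313643 -0.1302306   0.04822849] [ 0.0960977  -0.01291124  0.02587553]
((23.550296783447266, 32.520713806152344), (13.815778732299805, 40.68583679199219), 22.380136489868164)
[204.41716003 333.70119095] [0.41724182 0.27755067]
[219.90828705 296.07988453] [0.50840388 0.24684453]
[232.68343353 301.34023666] [0.49668964 0.21496189]
[217.19230652 338.96154404] [0.4058889  0.24604861]
```

Request:
move_arm(
  moves=[
    [[1,-1,0],[0,0,8.8],1],
    [[1,-1,0],[0,0,8.8],1],
    [[1,-1,0],[0,0,8.8],1],
    [[1,-1,0],[0,0,8.8],1],
    [[1,-1,0],[0,0,8.8],1],
  ],
)

```text
clock: 0.72
position: [0.368, -0.4303, 0.2312]
ee_rot: [0.985, -0.17, -0.0, -0.0]
ft_force: [1.0, -0.4, 0.4]
grip_width: 0.998
```

Request:
move_arm(
  moves=[
    [[0,-1,0],[0,0,0],1],
    [[0,-1,0],[0,0,0],1],
    [[0,-1,0],[0,0,0],1],
    [[0,-1,0],[0,0,0],1],
    [[0,-1,0],[0,0,0],1],
  ],
)

```text
clock: 1.35
position: [0.4088, -0.3124, 0.231]
ee_rot: [0.986, -0.167, -0.0, -0.0]
ft_force: [0.2, -0.6, 0.1]
grip_width: 1.002
```

Request:
move_arm(
  moves=[
    [[0,-1,0],[0,0,0],1],
    [[0,-1,0],[0,0,0],1],
    [[0,-1,0],[0,0,0],1],
    [[0,-1,0],[0,0,0],1],
    [[0,-1,0],[0,0,0],1],
  ],
)

```text
clock: 1.98
position: [0.45, -0.1945, 0.231]
ee_rot: [0.986, -0.167, -0.0, 0.0]
ft_force: [0.2, 0.3, 0.4]
grip_width: 0.995
```

Request:
move_arm(
  moves=[
    [[0,-1,0],[0,0,0],1],
    [[0,-1,0],[0,0,0],1],
    [[0,-1,0],[0,0,0],1],
    [[0,-1,0],[0,0,0],1],
    [[0,-1,0],[0,0,0],1],
  ],
)

```text
clock: 2.6
position: [0.4913, -0.0766, 0.2311]
ee_rot: [0.986, -0.167, -0.0, 0.0]
ft_force: [0.6, -0.6, -0.5]
grip_width: 1.0
```

Request:
move_arm(
  moves=[
    [[-0.5,-1,0],[0,0,0],1],
    [[-0.5,-1,0],[0,0,0],1],
    [[-0.5,-1,0],[0,0,0],1],
    [[-0.5,-1,0],[0,0,0],1],
    [[-0.5,-1,0],[0,0,0],1],
  ],
)

```text
clock: 3.22
position: [0.4731, 0.0621, 0.2311]
ee_rot: [0.986, -0.167, -0.0, 0.0]
ft_force: [0.6, 0.5, 0.6]
grip_width: 0.999
```

Request:
move_arm(
  moves=[
    [[-0.5,-1,0],[0,0,0],1],
    [[-0.5,-1,0],[0,0,0],1],
    [[-0.5,-1,0],[0,0,0],1],
    [[-0.5,-1,0],[0,0,0],1],
    [[0,0,0],[0,0,0],1],
  ],
)

```text
clock: 3.85
position: [0.4584, 0.1742, 0.2311]
ee_rot: [0.986, -0.165, -0.0, -0.0]
ft_force: [0.7, -0.2, 0.7]
grip_width: 0.997
```

Request:
move_arm(
  moves=[
    [[-0.33,-0.93,1],[0,0,0],1],
    [[-0.33,-0.93,1],[0,0,0],1],
    [[-0.33,-0.93,1],[0,0,0],1],
    [[0,0,0.8],[0,0,0],1],
    [[0,0,0],[0,0,0],1],
  ],
)

```text
clock: 4.47
position: [0.4582, 0.245, 0.1349]
ee_rot: [0.986, -0.167, -0.001, 0.001]
ft_force: [-1.2, -0.9, 1.1]
grip_width: 1.001
```

Run:
```python
from h import *
s=cv2.cvtColor(camera('side'),cv2.COLOR_RGB2BGR)
a=cv2.resize(s[210:370,250:430],None,fx=3.5,fy=3.5,interpolation=2)
o=get_obs();print(o['position'],o['ee_rot'],o['ft_force'])
cv2.imwrite('pics/s1.png',cv2.convertScaleAbs(a,alpha=1.4))
```

```text
[0.45885822 0.2452992  0.13607781] [ 9.85843198e-01 -1.67668413e-01 -4.03506739e-04  5.73874531e-04] [0.06220239 0.38511571 1.12041905]
```

View pics/s1.png

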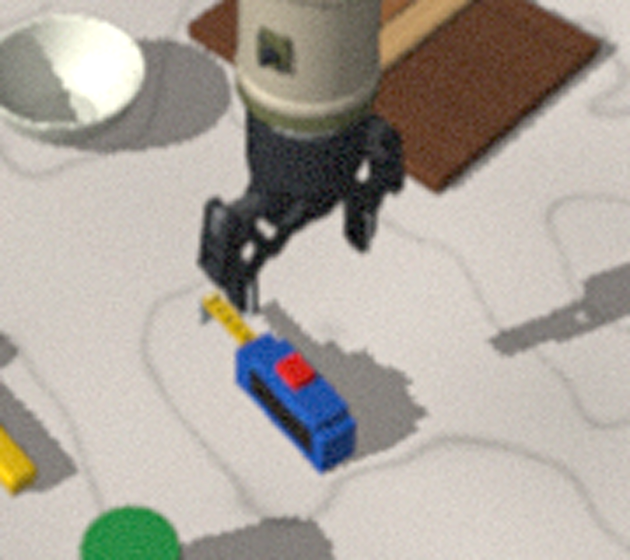

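The fingers straddle the rule, whose button is at (297,370) in the crop, with nothing in the way. I'll lower the arm and grip.

Request:
move_arm(
  moves=[
    [[-0.08,-0.1,1],[0,0,0],1],
    [[0,0,1],[0,0,0],1],
    [[0,0,1],[0,0,0],1],
    [[0,0,1],[0,0,0],1],
    [[0,0,0.8],[0,0,0],1],
  ],
)

```text
clock: 5.15
position: [0.4588, 0.2487, 0.0166]
ee_rot: [0.986, -0.168, 0.001, -0.0]
ft_force: [-0.1, 0.4, 0.9]
grip_width: 0.994
```

Request:
move_arm(
  moves=[
    [[0,0,0],[0,0,0],0.6],
    [[0,0,0],[0,0,0],0.2],
    [[0,0,0],[0,0,0],0.2],
    [[0,0,0],[0,0,0],0.2],
    [[0,0,0],[0,0,0],0.2],
  ],
  squeeze=50,
)

```text
clock: 5.78
position: [0.4587, 0.2493, 0.0176]
ee_rot: [0.986, -0.167, 0.001, -0.0]
ft_force: [-0.5, -1.1, 7.4]
grip_width: 0.348
```

Request:
move_arm(
  moves=[
    [[0,0,-0.4],[0,0,0],0.2],
    [[0,0,-1],[0,0,-3.8],0.2],
    [[0,0,-1],[0,0,-3.8],0.2],
    [[0,0,0],[0,0,-3.8],0.2],
    [[0,0,0],[0,0,0],0.2],
  ],
)

```text
clock: 6.4
position: [0.4575, 0.2489, 0.0765]
ee_rot: [0.998, -0.069, -0.0, 0.0]
ft_force: [-0.2, 0.2, -5.8]
grip_width: 0.344
```

Request:
move_arm(
  moves=[
    [[0,0.6,0],[0,0,0],0.2],
    [[0,1,0],[0,0,0],0.2],
    [[0,1,0],[0,0,0],0.2],
    [[0,1,0],[0,0,0],0.2],
    [[0,1,0],[0,0,0],0.2],
  ],
)

```text
clock: 7.02
position: [0.4413, 0.1333, 0.0759]
ee_rot: [0.998, -0.07, -0.0, 0.0]
ft_force: [1.2, 0.3, -5.2]
grip_width: 0.341
```

Request:
move_arm(
  moves=[
    [[0,1,0],[0,0,0],0.2],
    [[0,1,0],[0,0,0],0.2],
    [[0.5,1,0],[0,0,0],0.2],
    [[0.7,1,0],[0,0,0],0.2],
    [[0.7,1,0],[0,0,0],0.2],
  ],
)

```text
clock: 7.65
position: [0.4715, 0.0031, 0.0761]
ee_rot: [0.998, -0.069, -0.0, 0.0]
ft_force: [1.5, 0.6, -5.9]
grip_width: 0.342
```

Request:
move_arm(
  moves=[
    [[0.7,1,0],[0,0,0],0.2],
    [[0.7,1,0],[0,0,0],0.2],
    [[0.7,1,0],[0,0,0],0.2],
    [[0.7,1,0],[0,0,0],0.2],
    [[0,0.2,0],[0,0,0],0.2],
  ],
)

```text
clock: 8.28
position: [0.5265, -0.1117, 0.0759]
ee_rot: [0.997, -0.071, -0.0, 0.0]
ft_force: [-0.9, 0.2, -5.8]
grip_width: 0.341
```

Request:
move_arm(
  moves=[
    [[0.8,0,0],[0,0,0],0.2],
    [[0.8,0,0],[0,0,0],0.2],
    [[0.6,0,0],[0,0,0],0.2],
    [[0,0,0],[0,0,0],0.2],
  ],
)

```text
clock: 8.78
position: [0.5811, -0.116, 0.0758]
ee_rot: [0.998, -0.069, -0.0, -0.0]
ft_force: [0.0, -0.1, -5.5]
grip_width: 0.34
```

Run:
```python
from h import *
s=cv2.cvtColor(camera('side'),cv2.COLOR_RGB2BGR);t=cv2.cvtColor(camera('top'),cv2.COLOR_RGB2BGR)
o=get_obs();print(o['position'],o['ee_rot'],o['ft_force'])
a=cv2.resize(s[170:270,295:425],(520,400),interpolation=2)
b=cv2.resize(t[215:315,335:405],(280,400),interpolation=2)
cv2.imwrite('pics/p2.png',cv2.convertScaleAbs(np.hstack([a,b]),alpha=1.6))
```

```text
[ 0.58031035 -0.11602037  0.07583455] [ 9.97637577e-01 -6.86924231e-02 -7.81957833e-04 -7.27888080e-05] [ 0.46836531 -0.32040963 -6.37153387]
```

View pics/p2.png

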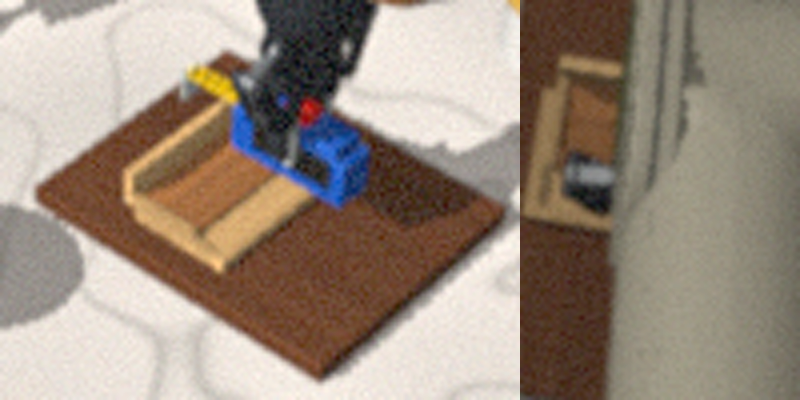

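Run:
```python
from h import *
c=np.array([.5805,-.116,0]);u=np.array([.9905,-.1375,0]);v=np.array([.1375,.9905,0])
px=lambda X,Y:(295+(X+.5)/4-.5,170+(Y+.5)/4-.5)
for k,q in(('bladetop end left',(191,68)),('hookbottom',(184,97)),('case rear bot left',(343,205)),('rear bot right',(368,185)),('wall end topL',(127,178))):
    o,d=ray('side',px(*q));s=((c-o)@v)/(d@v);p=o+s*d;print(k,((p-c)@u*1000).round(1),(p[2]*1000).round(1), (plane('side',px(*q),.048)@np.c_[u,v]).round(4))
for lab,P in(('hook outer top',c+u*.104+[0,0,.0937]),('hook low',c+u*.1+[0,0,.0687]),('rearbotleft',c-u*.05+v*.015+[0,0,.0587])):
    print(lab,(proj('side',P)[0]-[295,170])*4)
```

```text
bladetop end left 100.0 94.4 [ 0.7268 -0.079 ]
hookbottom 105.4 63.9 [ 0.7084 -0.0498]
case rear bot left -43.8 49.9 [ 0.5483 -0.0368]
rear bot right -62.8 80.7 [ 0.5482 -0.0656]
wall end topL 159.3 -48.8 [0.6794 0.0459]
hook outer top [185.2341608  64.7836429]
hook low [188.29570846  93.74074469]
rearbotleft [336.26721864 209.02244906]
```

Request:
move_arm(
  moves=[
    [[0.2,0,0],[0,0,0],0.2],
    [[0,0,0.4],[0,0,0],0.2],
    [[0,0,0.2],[0,0,0],0.2],
    [[0,0,0.15],[0,0,0],0.2],
    [[0,0,0],[0,0,0],0.2],
  ],
)

```text
clock: 9.5
position: [0.5862, -0.1168, 0.0571]
ee_rot: [0.998, -0.069, -0.0, -0.0]
ft_force: [0.3, -0.1, -5.1]
grip_width: 0.339
```

Request:
move_arm(
  moves=[
    [[0,0,0.15],[0,0,0],0.2],
    [[0,0,0.15],[0,0,0],0.2],
    [[0,0,0.1],[0,0,0],0.2],
    [[0,0,0.1],[0,0,0],0.2],
    [[0,0,0],[0,0,0],0.2],
  ],
)

```text
clock: 10.12
position: [0.5864, -0.1168, 0.0449]
ee_rot: [0.998, -0.069, -0.0, 0.0]
ft_force: [-0.1, 0.2, -4.9]
grip_width: 0.341
```

Request:
move_arm(
  moves=[
    [[-0.3,0,0],[0,0,0],0.2],
    [[-0.2,0,0],[0,0,0],0.2],
    [[-0.2,0,0],[0,0,0],0.2],
    [[-0.2,0,0],[0,0,0],0.2],
    [[0,0,0],[0,0,0],0.2],
  ],
)

```text
clock: 10.75
position: [0.5642, -0.1138, 0.0454]
ee_rot: [0.998, -0.069, 0.0, 0.0]
ft_force: [3.8, 0.0, -5.9]
grip_width: 0.343
```

Request:
move_arm(
  moves=[
    [[-0.3,0,0],[0,0,0],0.2],
    [[-0.4,0,0],[0,0,0],0.2],
    [[-0.4,0,0],[0,0,0],0.2],
    [[-0.4,0,0],[0,0,0],0.2],
    [[-0.3,0,0],[0,0,0],0.2],
  ],
)

```text
clock: 11.38
position: [0.5195, -0.1076, 0.0454]
ee_rot: [0.998, -0.069, 0.001, 0.0]
ft_force: [5.2, -1.3, -5.5]
grip_width: 0.345
```

Request:
move_arm(
  moves=[
    [[0,0,0],[0,0,0],0.2],
    [[0,0,0],[0,0,0],0.2],
  ],
)

```text
clock: 11.62
position: [0.52, -0.1077, 0.0453]
ee_rot: [0.998, -0.069, 0.0, 0.0]
ft_force: [5.4, -0.9, -5.0]
grip_width: 0.342
```

Run:
```python
from h import *
s=cv2.cvtColor(camera('side'),cv2.COLOR_RGB2BGR)
o=get_obs();print(o['position'],o['ft_force'],o['torque'])
a=cv2.resize(s[170:270,295:425],(780,600),interpolation=2)
cv2.imwrite('pics/p3.png',cv2.convertScaleAbs(a,alpha=1.6))
```

```text
[ 0.52005095 -0.10771292  0.0453067 ] [ 5.6292435  -0.91805284 -4.34996923] [-0.22787467 -1.11997264 -0.06755199]
```

View pics/p3.png

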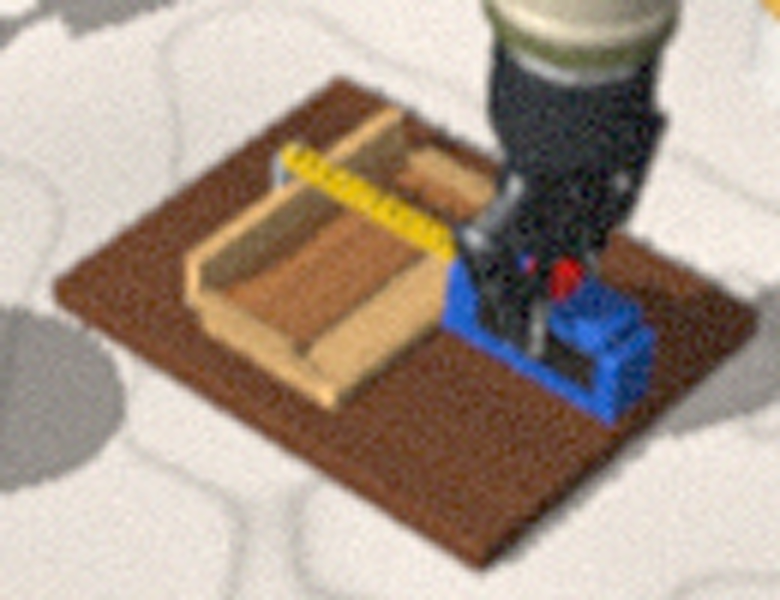

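The hook is over the wall at (280,170), the blade is drawn out, and the nose is near the lip at (443,325). I'll compute the clearance.

Run:
```python
from h import *
u=np.array([.9905,-.1375,0]);v=np.array([.1375,.9905,0])
px=lambda X,Y:(295+(X+.5)/6-.5,170+(Y+.5)/6-.5)
for k,q,z in(('nose bot left',(443,325),.028),('rear bot left',(613,424),.028),('lip left top',(333,397),.023),('lip line right',(442,312),.023),('wall outer at L',(190,262),.045)):
    p=plane('side',px(*q),z);print(k,p@u,p@v)
p=np.array([.520,-.1077,0]);print('tcp',p@u,p@v,'nose',p@u+.05)
```

```text
nose bot left 0.5783125662534357 -0.02206909269814422
rear bot left 0.4777908025219026 -0.02329659699751446
lip left top 0.5881713201569515 0.04721918068006276
lip line right 0.587598026601583 -0.03330424827125827
wall outer at L 0.6843621194057321 0.04082335555878892
tcp 0.5298687500000001 -0.03517685 nose 0.5798687500000002
```

Request:
move_arm(
  moves=[
    [[0,0,0.15],[0,0,0],0.2],
    [[0,0,0.1],[0,0,0],0.2],
    [[0,0,0.1],[0,0,0],0.2],
    [[0,0,0],[0,0,0],0.2],
  ],
)

```text
clock: 12.18
position: [0.5204, -0.1077, 0.0365]
ee_rot: [0.998, -0.069, 0.001, 0.0]
ft_force: [4.8, -1.2, -4.6]
grip_width: 0.344
```

Request:
move_arm(
  moves=[
    [[0,0,0.04],[0,0,0],0.2],
    [[0,0,0.04],[0,0,0],0.2],
    [[0,0,0],[0,0,0],0.2],
  ],
)

```text
clock: 12.55
position: [0.5205, -0.1077, 0.0347]
ee_rot: [0.998, -0.069, 0.001, 0.0]
ft_force: [4.9, -0.6, -3.8]
grip_width: 0.342
```

Request:
move_arm(
  moves=[
    [[0,0,0.04],[0,0,0],0.2],
    [[0,0,0.04],[0,0,0],0.2],
    [[0,0,0],[0,0,0],0.2],
  ],
)

```text
clock: 12.92
position: [0.5207, -0.1077, 0.0338]
ee_rot: [0.998, -0.069, 0.001, 0.0]
ft_force: [0.3, 1.0, 9.5]
grip_width: 0.344
```

Request:
move_arm(
  moves=[
    [[0,0,-0.03],[0,0,0],0.2],
    [[0,0,0],[0,0,0],0.2],
  ],
)

```text
clock: 13.18
position: [0.5206, -0.1078, 0.0338]
ee_rot: [0.998, -0.069, 0.001, 0.0]
ft_force: [5.2, -0.0, 3.7]
grip_width: 0.343
```

Request:
move_arm(
  moves=[
    [[0,0,-0.03],[0,0,0],0.2],
    [[0.1,0,0],[0,0,0],0.2],
    [[0.1,0,0],[0,0,0],0.2],
    [[0,0,0],[0,0,0],0.2],
  ],
)

```text
clock: 13.68
position: [0.525, -0.1083, 0.0339]
ee_rot: [0.998, -0.069, 0.0, 0.0]
ft_force: [3.8, -0.4, 0.5]
grip_width: 0.346
```

Request:
move_arm(
  moves=[
    [[0.05,0,0],[0,0,0],0.2],
    [[0.05,0,0],[0,0,0],0.2],
    [[0,0,0],[0,0,0],0.2],
  ],
)

```text
clock: 14.05
position: [0.5272, -0.1086, 0.0339]
ee_rot: [0.998, -0.069, 0.0, 0.0]
ft_force: [0.8, 0.2, 2.4]
grip_width: 0.343
```

Request:
move_arm(
  moves=[
    [[0.04,0,0],[0,0,0],0.2],
    [[0,0,0],[0,0,0],0.2],
  ],
)

```text
clock: 14.3
position: [0.5281, -0.1088, 0.0339]
ee_rot: [0.998, -0.069, 0.0, 0.0]
ft_force: [0.6, 1.5, 5.1]
grip_width: 0.34
```

Request:
move_arm(
  moves=[
    [[0.04,0,-0.02],[0,0,0],0.2],
    [[0,0,0],[0,0,0],0.2],
  ],
)

```text
clock: 14.55
position: [0.5287, -0.1088, 0.0339]
ee_rot: [0.998, -0.069, -0.0, -0.0]
ft_force: [1.6, 0.2, -2.5]
grip_width: 0.344
```

Request:
move_arm(
  moves=[
    [[0.05,0,0],[0,0,0],0.2],
    [[0.05,0,0],[0,0,0],0.2],
    [[0,0,0],[0,0,0],0.2],
  ],
)

```text
clock: 14.92
position: [0.5288, -0.1088, 0.034]
ee_rot: [0.998, -0.069, -0.003, -0.0]
ft_force: [-13.9, 2.9, 13.1]
grip_width: 0.344
```

Request:
move_arm(
  moves=[
    [[-0.09,0,0],[0,0,0],0.2],
    [[0,0,0],[0,0,0],0.2],
  ],
)

```text
clock: 15.18
position: [0.5287, -0.1088, 0.034]
ee_rot: [0.998, -0.069, -0.001, -0.0]
ft_force: [0.2, 1.2, -0.6]
grip_width: 0.342
```

Request:
move_arm(
  moves=[
    [[0,0,0],[0,0,0],0.4],
    [[0,0,0],[0,0,0],0.6],
    [[0,0,0],[0,0,0],0.8],
    [[0,0,0],[0,0,0],0.8],
    [[0,0,0],[0,0,0],0.8],
  ],
)

```text
clock: 15.8
position: [0.5293, -0.1089, 0.0343]
ee_rot: [0.998, -0.069, 0.0, 0.0]
ft_force: [-0.1, -0.2, 0.6]
grip_width: 0.796
```

Request:
move_arm(
  moves=[
    [[0,0,-0.4],[0,0,0],0.8],
    [[0,0,-1],[0,0,0],0.8],
    [[0,0,-1],[0,0,0],0.8],
    [[0,0,-1],[0,0,0],0.8],
    [[0,0,-1],[0,0,0],0],
  ],
)

```text
clock: 16.42
position: [0.5294, -0.1089, 0.146]
ee_rot: [0.998, -0.069, 0.0, 0.0]
ft_force: [-0.3, -0.5, -1.0]
grip_width: 0.602
```

Request:
move_arm(
  moves=[
    [[0,0,0],[0,0,0],0],
    [[0,0,0],[0,0,0],0],
    [[0,0,0],[0,0,0],0],
    [[0,0,0],[0,0,0],0],
  ],
)

```text
clock: 16.92
position: [0.5289, -0.1089, 0.1436]
ee_rot: [0.998, -0.069, -0.001, -0.0]
ft_force: [-0.2, -0.1, -0.1]
grip_width: -0.005
```

Run:
```python
from h import *
s=cv2.cvtColor(camera('side'),cv2.COLOR_RGB2BGR)
o=get_obs();print(o['position'],o['ft_force'],o['torque'],o['grip_width'])
a=cv2.resize(s[170:270,295:425],(780,600),interpolation=2)
cv2.imwrite('pics/p4.png',cv2.convertScaleAbs(a,alpha=1.6))
h=cv2.cvtColor(s[200:240,360:420],cv2.COLOR_BGR2HSV);m=cv2.inRange(h,(170,120,60),(180,255,255))|cv2.inRange(h,(0,190,60),(4,255,255))
N,_,st,ce=cv2.connectedComponentsWithStats(m);print([(st[j].tolist(),ce[j]+[360,200]) for j in range(1,N) if st[j][4]>8])
```

```text
[ 0.52899206 -0.10888384  0.14377001] [-0.4138169   0.67256374  0.70577119] [0.02855603 0.01877875 0.00564783] -0.004986883851490852
[([20, 13, 9, 8, 48], array([384.02083333, 216.64583333]))]
```

View pics/p4.png

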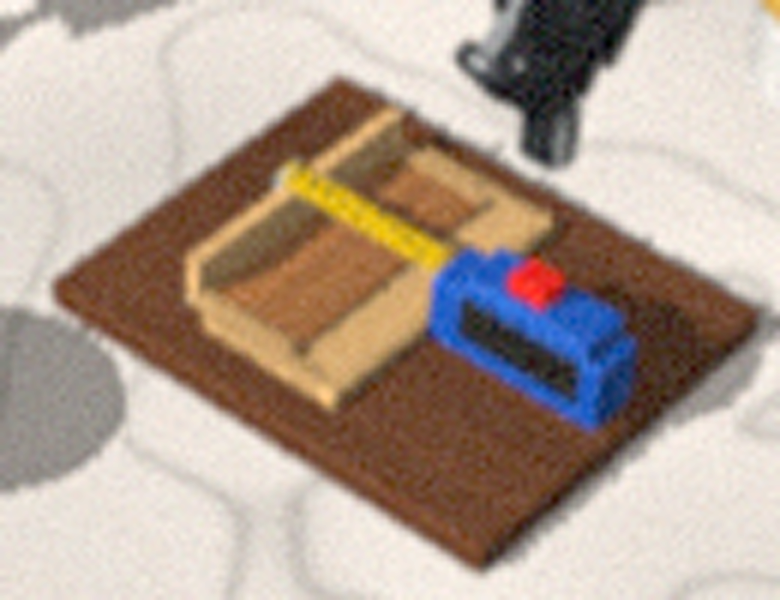

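The rule is seated: nose flush on the lip at about (432,300), hook behind the wall at (282,178), blade lying on the wall line. Next I'll locate the button.

Run:
```python
from h import *
u=np.array([.9905,-.1375,0]);v=np.array([.1375,.9905,0])
px=lambda X,Y:(295+(X+.5)/6-.5,170+(Y+.5)/6-.5)
t=np.array([.529,-.1089,0])
for n,q,z in(('but top ctr',(540,276),.074),('nose bot L',(432,326),.016),('rear bot L',(600,428),.016)):
    p=plane('side',px(*q),z)-t;print(n,p@u*1000,p@v*1000)
```

```text
but top ctr -1.7434178958025917 -3.250770162527877
nose bot L 50.37862311153037 6.646211747392133
rear bot L -51.770643894575905 7.539795031606188
```

Request:
move_arm(
  moves=[
    [[-0.04,0.05,1],[0,0,0],0],
    [[0,0,0.8],[0,0,0],0],
    [[0,0,0.5],[0,0,0],0],
    [[0,0,0.2],[0,0,0],0],
    [[0,0,0],[0,0,0],0],
  ],
)

```text
clock: 17.6
position: [0.5282, -0.1101, 0.0819]
ee_rot: [0.998, -0.069, 0.0, 0.0]
ft_force: [-0.1, 0.5, 0.9]
grip_width: -0.0
```

Request:
move_arm(
  moves=[
    [[0,0,0.06],[0,0,0],0],
    [[0,0,0],[0,0,0],0],
  ],
)

```text
clock: 17.85
position: [0.5284, -0.1101, 0.0807]
ee_rot: [0.998, -0.069, 0.0, 0.0]
ft_force: [-0.2, -0.1, 0.4]
grip_width: 0.0
```

Request:
move_arm(
  moves=[
    [[0,0,0.06],[0,0,0],0],
    [[0,0,0.06],[0,0,0],0],
    [[0,0,0],[0,0,0],0],
  ],
)

```text
clock: 18.23
position: [0.528, -0.11, 0.0772]
ee_rot: [0.998, -0.069, -0.0, 0.0]
ft_force: [0.2, -1.1, 0.2]
grip_width: 0.001
```

Request:
move_arm(
  moves=[
    [[0,0,0.06],[0,0,0],0],
    [[0,0,0.04],[0,0,0],0],
    [[0,0,0],[0,0,0],0],
  ],
)

```text
clock: 18.6
position: [0.5281, -0.11, 0.0747]
ee_rot: [0.998, -0.068, -0.0, 0.0]
ft_force: [0.6, 0.2, 0.4]
grip_width: -0.002
```

Request:
move_arm(
  moves=[
    [[0,0,0.04],[0,0,0],0],
    [[0,0,0.02],[0,0,0],0],
    [[0,0,0],[0,0,0],0],
  ],
)

```text
clock: 18.98
position: [0.5282, -0.1101, 0.0737]
ee_rot: [0.998, -0.069, 0.0, 0.0]
ft_force: [-1.6, -0.8, 5.8]
grip_width: 0.001
```

Request:
move_arm(
  moves=[
    [[0,0,0.03],[0,0,0],0],
    [[0,0,0],[0,0,0],0],
  ],
)

```text
clock: 19.23
position: [0.5282, -0.11, 0.0729]
ee_rot: [0.998, -0.069, 0.0, 0.0]
ft_force: [-2.7, 0.8, 5.2]
grip_width: 0.002
```

Request:
move_arm(
  moves=[
    [[0,0,0.04],[0,0,0],0],
    [[0,0,0],[0,0,0],0],
  ],
)

```text
clock: 19.48
position: [0.5282, -0.1101, 0.0718]
ee_rot: [0.998, -0.069, 0.0, 0.0]
ft_force: [-1.6, -0.2, 5.2]
grip_width: 0.003
```

Request:
move_arm(
  moves=[
    [[0,0,0.03],[0,0,0],0],
    [[0,0,0],[0,0,0],0],
  ],
)

```text
clock: 19.73
position: [0.5282, -0.11, 0.071]
ee_rot: [0.998, -0.069, 0.0, 0.0]
ft_force: [-2.2, -0.1, 4.8]
grip_width: 0.0
```

Request:
move_arm(
  moves=[
    [[0,0,0.03],[0,0,0],0],
    [[0,0,0],[0,0,0],0],
  ],
)

```text
clock: 19.98
position: [0.5282, -0.1101, 0.0703]
ee_rot: [0.998, -0.069, 0.0, 0.0]
ft_force: [-1.6, 0.9, 5.0]
grip_width: -0.003
```

Request:
move_arm(
  moves=[
    [[0,0,0.03],[0,0,0],0],
    [[0,0,0],[0,0,0],0],
  ],
)

```text
clock: 20.23
position: [0.5282, -0.1101, 0.0697]
ee_rot: [0.998, -0.069, 0.0, 0.0]
ft_force: [-2.7, -0.0, 8.1]
grip_width: 0.002
```

Request:
move_arm(
  moves=[
    [[0,0,0.02],[0,0,0],0],
    [[0,0,0],[0,0,0],0],
  ],
)

```text
clock: 20.48
position: [0.5282, -0.11, 0.0696]
ee_rot: [0.998, -0.069, 0.0, 0.0]
ft_force: [-6.5, 1.0, 12.3]
grip_width: 0.002
```

The press has reached 12.3 N with the tool no longer moving, so the button is on its stop. I'll hold briefly, then lift off.

Request:
move_arm(
  moves=[
    [[0,0,0],[0,0,0],0],
    [[0,0,0],[0,0,0],0],
  ],
)

```text
clock: 20.72
position: [0.5283, -0.11, 0.0696]
ee_rot: [0.998, -0.069, 0.0, 0.0]
ft_force: [-5.3, -0.1, 12.2]
grip_width: 0.002
```

Request:
move_arm(
  moves=[
    [[0,0,-0.1],[0,0,0],0],
    [[0,0,-0.4],[0,0,0],0],
    [[0,0,-1],[0,0,0],0],
    [[0,0,-1],[0,0,0],0],
    [[0,0,-1],[0,0,0],0],
  ],
)

```text
clock: 21.35
position: [0.5281, -0.11, 0.1576]
ee_rot: [0.998, -0.069, 0.0, 0.0]
ft_force: [0.9, 0.2, 0.7]
grip_width: -0.001
```

Run:
```python
from h import *
s=cv2.cvtColor(camera('side'),cv2.COLOR_RGB2BGR)
o=get_obs();print(o['clock'],o['position'],o['ft_force'])
a=cv2.resize(s[170:270,295:425],(780,600),interpolation=2)
cv2.imwrite('pics/p5.png',cv2.convertScaleAbs(a,alpha=1.6))
```

```text
21.4 [ 0.52976801 -0.11023826  0.1610398 ] [ 1.70957011 -0.22128773  3.10210204]
```

View pics/p5.png

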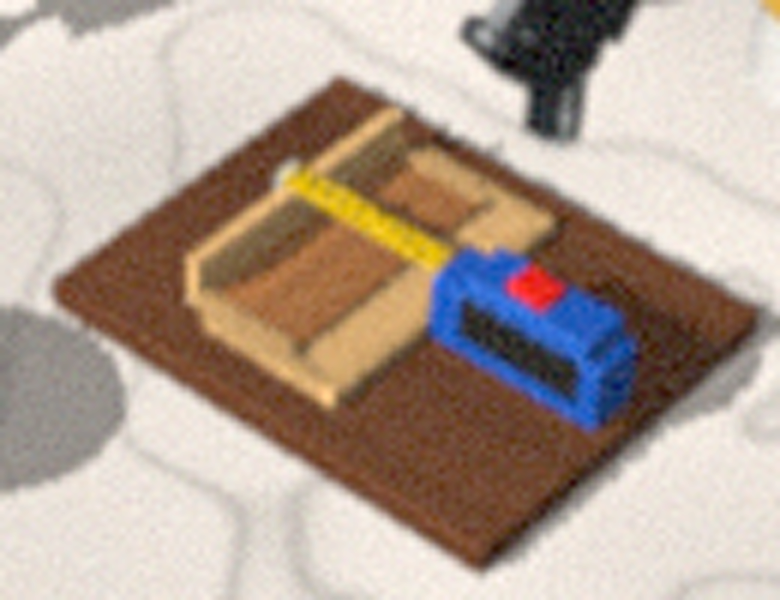

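The rule hasn't moved: nose on the lip at (432,300), hook behind the wall at (283,178). The button at (535,287) is now lower and the gripper is clear, so I'll hand in.

```bash
python3 -c "
from workcell import *
print(hand_in())"
```

```text
the job is handed in; nothing more can be done
None
```

The rule is measuring the tray and locked. Its hook is over the outside of the back wall, the case stands on the board with its nose against the front lip, and the job is handed in at about 21 s of the 61 s. The hand-in gave no verdict.

**Lock:** after I let go of the case, the button slid down about 4 mm at 5–6 N. It then stopped firmly, and I held it at about 12 N before lifting off.

**Last picture:** the nose is flush on the lip, the hook is behind the wall, the button is lower than before and the gripper is clear. The case, blade and wall are where they were before the press. My rough reading of the tray depth from the images is 97 mm.

**Checks that were less clean:**
- **Push against the lip:** on the last step forward, still gripping, the wrist briefly read 14 N along the blade and 13 N vertically. With the spring's roughly 5 N, the nose load may have passed 15 N for a moment. I backed off before letting go.
- **Setting down:** the first touch on the board read 9.5 N, about 14 N with the rule's weight.
- **Sideways force:** during the lock press there was 5–6 N sideways on the button, but the case did not visibly move.
- **Sideways position:** my image estimate of the case differed from the gripper's by 3–8 mm across the tray. I aimed about 1 mm off the gripper's position, and the press still landed on the button.

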